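# Load the imaging plate and hold the scan control

### The job

Take the blue plate holder out of the stand and lower it into the slot on top of the plate reader until it is fully home, then let go of it. Then press the green-capped plunger of the yellow hold-to-run control half way down, so that the orange part of its stem has just gone in and the white part still shows, never down to its stop (that cancels the scan), and finish while holding it there. Leave the other plate holders and everything else where they stand.

Things in the scene. Friction and masses are not known exactly. Their poses are not given: they have to be found in the camera images.
- plate_blue: Blue plate holder, about 50 g, upright, 88 mm tall. Dark blade 40 (its x) x 5 (its y) mm, 46 tall, lower edge rounded; blue flange 56 x 20 mm, 46 to 50 mm above the origin; blue handle on top. Origin: centre of the blade's lower edge, z up; a half turn makes no difference. It hangs on its flange in the stand, origin 14 mm above the counter; lift it 50 mm to clear the stand.
- blue_handle (a point): Middle of the blue holder's handle, 69 mm above its origin. The handle is 38 mm (x) by 12 mm (y), from 50 to 88 mm above the origin, to be pinched across its 12 mm, along its y.
- plate_yellow: upright plate holder like the blue one, same sizes, with a yellow flange and handle; standing in the stand; leave it there. Origin: centre of the blade's lower edge.
- plate_white: upright plate holder like the blue one, same sizes, with a white flange and handle; standing in the stand; leave it there. Origin: centre of the blade's lower edge.
- stand: Grey stand fixed to the counter, 215 mm (x) by 50 mm (y), 60 mm high, with three slots in a row along its x, 70 mm apart, each holding one plate holder whose blade lies along the stand's x; which holder is in which slot varies. Origin: centre of its underside, on the counter.
- reader: Plate reader fixed to the counter: a white box 200 mm (x) by 160 mm (y), 130 mm high, with a dark panel on its -x face and one slot in the middle of its flat top, between two thin blue lines. Origin: centre of its underside, on the counter.
- slot (a point): Centre of the slot's mouth, in the plane of the reader's top, 130 mm above the counter. The slot is 46 mm long (along this x) by 8 mm wide (along this y) and 55 mm deep, straight down, with square edges. A holder that is fully home rests with its flange on the reader's top, its origin 46 mm below this point; either way round will do.
- control: Yellow hold-to-run control fixed to the counter, 110 x 110 mm, 50 mm high, with a black collar 5 mm high around the plunger at its middle. Origin: centre of its underside, on the counter.
- plunger (a joint): How far the plunger is pressed down, in m: 0 released, 0.010 half way, 0.020 at its stop. It slides straight down and springs back; it takes 4 N to start it, 6.5 N half way, 9 N at the stop, and it does not latch.
- plunger_top (a point): Centre of the flat top of the plunger's green cap (46 mm across, 12 mm thick), 87 mm above the counter when released, 77 mm half way, 67 mm at the stop. Below the cap the stem (40 mm across) shows 10 mm of white and, below that, 10 mm of orange down to the collar when released.
- spray: White bottle with a green label and a blue cap, 56 mm across, 135 mm tall, loose; leave it. Origin: centre of its underside.
- jar: Glass jar with a white lid, 72 mm across, 85 mm tall, loose; leave it. Origin: centre of its underside.
- gloves: Blue and white glove box, 120 x 230 x 75 mm, loose; leave it. Origin: centre of its underside.
- mouse: Black computer mouse, 100 x 58 x 32 mm, loose; leave it. Origin: centre of its underside.
- pot: Grey open cup, 72 mm across, 95 mm tall, loose; leave it. Origin: centre of its underside.

How it is judged:
On the way, in this order (a step that is already met when the one before it is completed fails the run):
1. the blue plate holder is fully home in the reader's slot and let go (z of plate_blue in the frame of slot below -0.0435 m and x of plate_blue in the frame of slot between -0.006 and 0.006 m and y of plate_blue in the frame of slot between -0.004 and 0.004 m and angle between plate_blue's own z axis and vertical below 0.12 rad and contact force between each of the fingers, the arm and plate_blue below 0.1 N), for 0.2 s.
2. the robot holds the plunger about half way down (6 to 14 mm) (value of joint plunger between 0.006 and 0.014 m and contact force between any of the fingers, the arm and plunger above 2 N), for 0.5 s.
At the end, for the whole second after the job is handed in: The blue plate holder is fully home in the reader's slot (flange within 2.5 mm of the reader's top, upright within 0.12 rad) and untouched by the robot, while the robot itself pushes on the plunger with more than 2 N and keeps it still at 6 to 14 mm of its 20 mm travel (all of step 1 and all of step 2 and velocity of joint plunger between -0.01 and 0.01 m/s); the arm keeps its last pose, push and grip.
It fails at once if the plunger is pushed to its stop (more than 18.5 mm) (value of joint plunger above 0.0185 m).
It fails at once if another plate holder is moved by more than 15 mm (distance of any of plate_yellow, plate_white from where it was at the start of the episode above 0.015 m).
It fails at once if a bystander is moved by more than 30 mm or tipped over (distance of any of spray, jar, gloves, mouse, pot from where it was at the start of the episode above 0.03 m or angle between any of spray, jar, gloves, mouse, pot's own z axis and vertical above 0.5 rad).
It also fails if it takes over 64 s, if anything falls off the work surface, if the arm or the gripper's body presses on something with over 40 N, if the wrist force passes 120 N, or if a joint passes its speed limit or range.

### The arm

A 7-joint arm with a two-finger parallel gripper is mounted at the origin on the work surface. World frame = base frame: x ahead of the robot, y to its left, z up, the work surface at z = 0. Lengths are in m, angles in rad, forces in N, time in s.
With the tool pointing down it reaches from about 0.425 to 0.95 m from the base axis. Payload 4.7 kg.
Tool frame: the origin (TCP) lies at the very end of the fingers, on their centre line; the grasp point (between the pads) lies 19 mm behind it (bot.tcp_to_grasp is the distance from the TCP to the grasp point, in m); z points along the fingers, y is the line along which they close (so a half turn about z gives the same grasp; the last joint's range is limited). The gripper opens to 87 mm and grips with 3 to 60 N. Pads are 19 mm wide; open, the fingers measure 117 mm over their backs; the gripper's body (75 mm by 190 mm) begins 51 mm behind the grasp point.
Start: joints at [-1.188, 0.469, -0.049, 1.532, 0.024, 1.141, -0.082], TCP at [0.27, 0.619, 0.223] pointing down, gripper open.
Joint ranges: [-2.59, 2.59], [-0.33, 1.99], [-1.39, 1.29], [0.1, 2.45], [-1.04, 4.18], [0.21, 1.99], [-2.66, 2.66]. Speed limits (rad/s): [2.57, 2.57, 3.14, 3.14, 3.14, 3.14, 3.14].

### API

Orientations are given as a 3x3 rotation matrix whose columns are the frame's x, y, z axes.
In Python, from plant import bot, imaging gives the robot as it stands.
- The arm moves only by the shell command python3 -m jog 'ROWS'. ROWS is a JSON object of lists of equal length, an entry for each row: "xyz": the shift along the world's x, y, z in m, a list of three; "dr": the turn, a rotation vector about the world's x, y, z in degrees, a list of three; "claw": the gripper's target within -1 to 1 (shut at 1, half-way at 0, fully open at -1). A call has 1 to 5 rows; each row shifts and turns the commanded pose from where the row before left it; what a row does not reach is not made up. A row lasts 1/10 s, in which the tool goes at most 50 mm and 8.59 degrees, less where a joint would pass 70% of its speed; a pose out of reach is approached as far as the arm can. A call is refused whole if a number of a shift passes 0.05 or a number of a turn 8.59, either way. A call with a gripper value outside its range is refused whole. The fingers move at their own pace and stop on an object; the grip force is fixed at half the most. Time passes only in rows, so rows that do not move let the fingers close. It gives the time, the measured TCP pose, the force, the opening and the grip force at its end, in the units of the state.
- bot.observe(): the state, without advancing time (a new reading comes with each control period).
- imaging.snapshot(name): name is "scene" or "side" or "wrist"; returns the picture (400x640x3 uint8, red, green, blue); there is no depth.
- imaging.calibration(name): a dict with "mtx" (3x3 intrinsics, pixels), "k1" (the pictures are not rectified: a ray, as slopes to the right and down, at radius r is drawn at 1 + k1 r^2 times it, then the intrinsics apply), "rvec" (rotation vector, rad) and "tvec" (3), from world to camera coordinates, as OpenCV has them; the wrist camera has in their place "mount" (4x4, takes a point from camera to tool coordinates, whose origin is the TCP and whose axes are the flange's). Camera axes: x right, y down, z forward; pixel columns grow to the right and rows downward; lengths in m; the calibration is good to about 2 mm. A picture is of the moment at which its call begins: read the wrist's pose just before it. calibration takes no time and is no camera call.
- bot.hand_in(): hands the job in; it is judged then, once.
The state is a dict: "t": time; "q": joint angles; "qvel": joint speeds; "effort": joint torques, N m; "tcp_pos": TCP position; "ee_rot": TCP orientation; "force": force on the tool from outside, world axes, zero at the start; "torque": the same for the moment, N m; "gripper_width": finger opening in m; "finger_force": force on a finger pad.
Only numpy, scipy, OpenCV 4.12 (cv2) and the standard library are available. Lean on these libraries where they do the work, as an engineer would, in place of code of your own. Each camera call takes 0.05 s, during which the arm holds its last target. There are 200 camera calls.

## Working session

There is one attempt and no reset: what is moved stays moved. The work goes in short steps, Python scripts to look and compute and a shell command to move; the robot and the scene stay as the last step left them, time stands still between calls to the robot, and variables do not carry over. Pictures are saved under pics/ and viewed, at most 10 in all, crops included, and the job is handed in when it is done.

```bash
mkdir -p pics; ls
cat > h.py <<'E'
import numpy as np, cv2
from plant import bot, imaging
def cam(n):
    c=imaging.calibration(n); K=np.array(c["mtx"],float); 
    if n=="wrist":
        s=bot.observe(); T=np.eye(4); T[:3,:3]=s["ee_rot"]; T[:3,3]=s["tcp_pos"]
        M=T@np.array(c["mount"]); return K,c["k1"],M[:3,:3],M[:3,3]
    R=cv2.Rodrigues(np.array(c["rvec"],float))[0]; t=np.array(c["tvec"],float).ravel()
    return K,c["k1"],R.T,-R.T@t
def ray(C,uv):
    K,k1,R,o=C; p=cv2.undistortPoints(np.array(uv,float).reshape(-1,1,2),K,np.array([k1,0,0,0.]))[:,0]
    return o,(R@np.c_[p,np.ones(len(p))].T).T
def onz(C,uv,z):
    o,d=ray(C,uv); return o+d*((z-o[2])/d[:,2])[:,None]
def proj(C,X):
    K,k1,R,o=C; return cv2.projectPoints(np.array(X,float).reshape(-1,1,3),cv2.Rodrigues(R.T)[0],-R.T@o,K,np.array([k1,0,0,0.]))[0][:,0]
def save(n,f):
    C=cam(n); im=imaging.snapshot(n); cv2.imwrite(f"pics/{f}.png",im[:,:,::-1]); return C,im
E
python3 - <<'E'
from h import *
for n in("scene","side","wrist"):
    C,im=save(n,n+"0"); print(n,C[3].round(3),C[2][:,2].round(2))
a=[cv2.imread(f"pics/{n}0.png") for n in("scene","side")]
s=bot.observe();print(s["t"],s["tcp_pos"],np.array(s["ee_rot"]).round(2),s["gripper_width"])
E
```

```text
pics
scene [1.195 0.445 0.932] [-0.52 -0.43 -0.74]
side [0.482 0.866 0.93 ] [ 0.09 -0.74 -0.67]
wrist [0.201 0.649 0.383] [ 0.26 -0.11 -0.96]
0.15 [0.2700043  0.61814762 0.22170454] [[-0.92  0.4  -0.  ]
 [ 0.4   0.92 -0.  ]
 [-0.   -0.   -1.  ]] 0.08669353425751747
```

View pics/scene0.png

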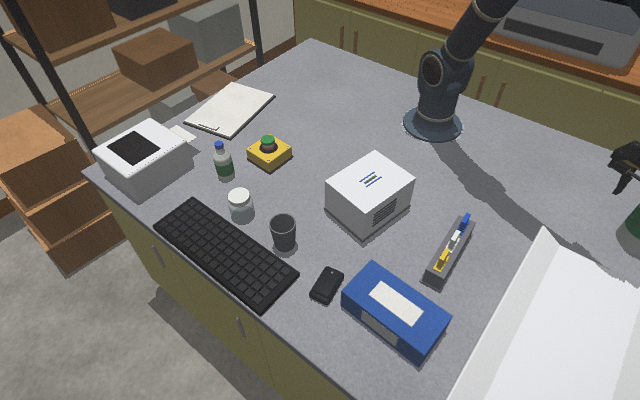

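View pics/side0.png

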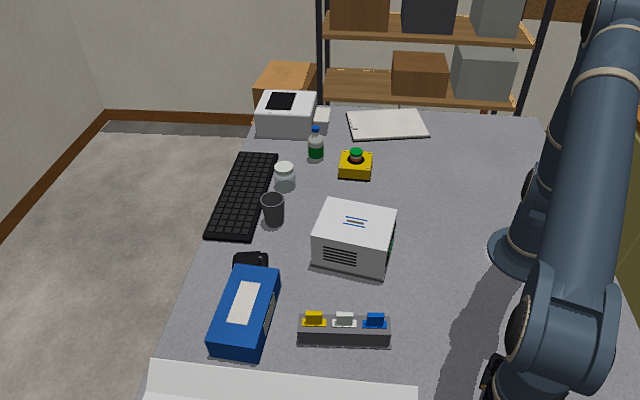

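The scene shows the blue holder at about (463,222), the reader slot lines at (371,180) and the green cap at (267,141). In the side view they are at (375,320), (355,221) and (356,153).

```bash
cat > m1.py <<'E'
from h import *
W={"scene":dict(blue=(445,205,480,240),lines=(352,165,390,195),green=(252,130,282,150),yel=(430,245,455,275)),
   "side":dict(blue=(355,305,395,332),lines=(335,210,376,232),green=(343,143,370,160),yel=(298,305,330,330))}
H={"blue":(100,130,120),"lines":(100,130,90),"green":(45,85,90),"yel":(20,32,120)}
out={}
for n in W:
    im=cv2.imread(f"pics/{n}0.png"); hsv=cv2.cvtColor(im,cv2.COLOR_BGR2HSV); C=cam(n)
    for k,(a,b,c,d) in W[n].items():
        lo,hi,s=H[k]; m=cv2.inRange(hsv[b:d,a:c],(lo,s,40),(hi,255,255)); ys,xs=np.nonzero(m)
        p=np.c_[xs+a,ys+b].astype(float); c0=p.mean(0); out[n,k]=(C,c0)
        print(n,k,len(p),c0.round(1),p.min(0),p.max(0))
        if k=="lines":
            X=onz(C,p,.130); w,v=np.linalg.eigh(np.cov((X-X.mean(0))[:,:2].T)); print(" slot",X.mean(0).round(4),"dir",v[:,1].round(3),np.degrees(np.arctan2(*v[::-1,1])).round(1),np.sqrt(w)*12**.5)
        if k=="green":
            X=onz(C,[c0],.082); print(" cap",X.round(4))
        if k in("blue","yel"): print(" at z.08",onz(C,[c0],.083).round(4))
for k in("blue","green","lines","yel"):
    o1,d1=ray(out["scene",k][0],[out["scene",k][1]]);o2,d2=ray(out["side",k][0],[out["side",k][1]])
    s=np.linalg.lstsq(np.c_[d1[0],-d2[0]],o2-o1,rcond=None)[0]; A=o1+s[0]*d1[0];B=o2+s[1]*d2[0]; print(k,((A+B)/2).round(4),np.linalg.norm(A-B).round(4))
E
python3 m1.py
```

```text
scene blue 99 [464.2 222.2] [457. 213.] [469. 234.]
 at z.08 [[0.4309 0.3147 0.083 ]]
scene lines 44 [370.2 179.2] [359. 172.] [381. 186.]
 slot [0.4932 0.0492 0.13  ] dir [-0.982  0.191] 169.0 [0.04598313 0.06049   ]
scene green 93 [267.  138.8] [261. 135.] [273. 143.]
 cap [[ 0.5062 -0.3454  0.082 ]]
scene yel 137 [441.9 259.8] [433. 248.] [448. 271.]
 at z.08 [[0.5759 0.3241 0.083 ]]
side blue 326 [374.5 320.8] [362. 312.] [386. 328.]
 at z.08 [[0.4318 0.3172 0.083 ]]
side lines 47 [354.8 221.4] [343. 216.] [366. 227.]
 slot [0.494 0.047 0.13 ] dir [-0.977  0.213] 167.7 [0.0463192  0.05913105]
side green 105 [355.7 151.5] [350. 147.] [362. 156.]
 cap [[ 0.5103 -0.3424  0.082 ]]
side yel 324 [313.5 319.1] [302. 310.] [325. 326.]
 at z.08 [[0.5704 0.3271 0.083 ]]
blue [0.4313 0.3155 0.0824] 0.0022
green [ 0.5098 -0.341   0.0847] 0.0029
lines [0.4942 0.0495 0.1316] 0.0012
yel [0.5712 0.3231 0.0766] 0.0003
```

```bash
python3 -m jog '{"xyz":[[0.023,-0.043,0],[0.023,-0.043,0],[0.023,-0.043,0],[0.023,-0.043,0],[0.023,-0.043,0]],"dr":[[0,0,5.5],[0,0,5.5],[0,0,5.5],[0,0,5.5],[0,0,5]],"claw":[-1,-1,-1,-1,-1]}' && python3 -m jog '{"xyz":[[0.023,-0.043,0],[0.023,-0.043,0],[0,0,0],[0,0,0]],"dr":[[0,0,0],[0,0,0],[0,0,0],[0,0,0]],"claw":[-1,-1,-1,-1]}'
python3 - <<'E'
from h import *
save("wrist","w1")
E
```

```text
t: 0.65
tcp_pos: [0.3857, 0.4016, 0.2224]
ee_rot: [[-0.998, -0.063, -0.0], [-0.063, 0.998, -0.0], [0.0, -0.0, -1.0]]
force: [0.7, 0.7, -0.1]
gripper_width: 0.0871
finger_force: 0.0
t: 1.05
tcp_pos: [0.4317, 0.3164, 0.2226]
ee_rot: [[-0.998, -0.056, -0.0], [-0.056, 0.998, 0.0], [0.0, 0.0, -1.0]]
force: [-0.2, 0.7, 0.5]
gripper_width: 0.0873
finger_force: 0.0
```

View pics/w1.png

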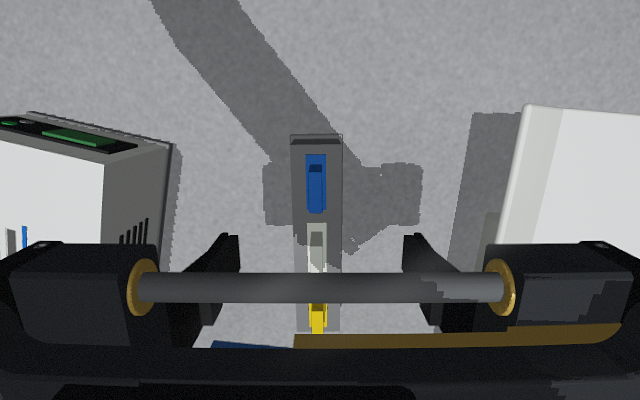

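The wrist view shows the blue holder at columns 305–327, rows 153–214 (centre (316,183)), lying in the stand between columns 291 and 343.

Run:
```python
from h import *
C=cam("wrist"); im=cv2.imread("pics/w1.png"); hsv=cv2.cvtColor(im,cv2.COLOR_BGR2HSV)
m=cv2.inRange(hsv[145:222,295:340],(100,120,40),(130,255,255))
print("cols:",[(r+145,np.nonzero(m[r])[0].min()+295,np.nonzero(m[r])[0].max()+295) for r in range(5,72,6) if m[r].any()])
print("V:",hsv[150:216:4,316,2],hsv[162,303:330,2],hsv[190,303:330,2])
ys,xs=np.nonzero(m)
c,_s,_a=cv2.minAreaRect(np.c_[xs+295,ys+145].astype(np.float32)); print(c,_s,_a)
print(onz(C,[(305,156),(327,156),(305,212),(327,212)],.064).round(4))
print("stand",onz(C,[(291,146),(343,146),(296,225),(340,225)],.06).round(4))
```

```text
cols: [(156, np.int64(305), np.int64(325)), (162, np.int64(306), np.int64(325)), (168, np.int64(306), np.int64(325)), (174, np.int64(306), np.int64(325)), (180, np.int64(306), np.int64(325)), (186, np.int64(306), np.int64(325)), (192, np.int64(306), np.int64(325)), (198, np.int64(306), np.int64(325)), (204, np.int64(307), np.int64(325)), (210, np.int64(309), np.int64(321))]
V: [ 90  94 135 138  78  79 137 137 137 137 135 136 137 137 135 136  87] [ 89  89 115 138 138 139 138 139 140 140 138 138 138 138 138 139 139 137
 139 139 139 137 142  89  89  87  89] [ 89  87  89 138 140 105 135 137 137 137 137 136 138 135 137 137 136 137
 132 114 136 138 141 104  87  90  88]
(314.9999694824219, 182.99998474121094) (57.99999237060547, 19.999996185302734) 90.0
[[0.4067 0.301  0.064 ]
 [0.4054 0.3222 0.064 ]
 [0.4635 0.3037 0.064 ]
 [0.4621 0.3259 0.064 ]]
stand [[0.3984 0.2868 0.06  ]
 [0.3953 0.3371 0.06  ]
 [0.4796 0.295  0.06  ]
 [0.4768 0.3405 0.06  ]]
```

Run:
```python
from h import *
C=cam("wrist"); print(C[3])
print("handle top corners",onz(C,[(308.2,172),(322.3,172),(308.2,214),(322,214)],.102).round(4))
print("flange -x end",onz(C,[(305,153.5),(326,153.5)],.064).round(4), "handle base",onz(C,[(315,164.5)],.064).round(4))
print("flange edges", onz(C,[(305,156),(325.8,156),(306,198),(325.8,198)],.064).round(4))
im=cv2.imread("pics/w1.png"); g=im[:,:,0]; print(g[150:218,316]); 
for r in (175,190,205): print(g[r,302:330])
```

```text
[0.35596783 0.31292615 0.38347545]
handle top corners [[0.4143 0.3058 0.102 ]
 [0.4136 0.318  0.102 ]
 [0.4524 0.3078 0.102 ]
 [0.4517 0.3201 0.102 ]]
flange -x end [[0.4042 0.3009 0.064 ]
 [0.403  0.3211 0.064 ]] handle base [[0.4144 0.3111 0.064 ]]
flange edges [[0.4067 0.301  0.064 ]
 [0.4055 0.321  0.064 ]
 [0.4487 0.304  0.064 ]
 [0.4475 0.3238 0.064 ]]
[ 90  93  89  91  94 135 139 139 135 138 138 136 138 141  99  78  78  82
  81  82  79  71 126 139 137 140 138 138 137 138 137 137 137 137 138 137
 137 136 138 138 135 137 137 136 136 136 135 138 137 138 137 137 137 136
 136 134 135 137 135 137 136 135 139  71  85  86  89  87]
[ 89  89  88  98 138 140 122 139 139 137 139 138 138 138 140 136 138 136
 139 121 137 137 138 141  95  88  88  89]
[ 89  89  86  83 138 140 105 135 137 137 137 137 136 138 135 137 137 136
 137 132 114 136 138 141 104  87  90  87]
[ 87  88  90  85 111 137 138 133 136 136 135 138 138 136 134 135 134 135
 136 130 119 137 135 141 104  88  87  88]
```

```bash
python3 -m jog '{"xyz":[[0.001,-0.003,-0.05],[0,0,-0.05],[0,0,-0.035],[0,0,-0.016],[0,0,0]],"dr":[[0,0,0.4],[0,0,0],[0,0,0],[0,0,0],[0,0,0]],"claw":[-1,-1,-1,-1,-1]}' && python3 -m jog '{"xyz":[[0,0,0],[0,0,0],[0,0,0],[0,0,0],[0,0,0]],"dr":[[0,0,0],[0,0,0],[0,0,0],[0,0,0],[0,0,0]],"claw":[1,1,1,1,1]}'
```

```text
t: 1.6
tcp_pos: [0.4292, 0.3153, 0.0689]
ee_rot: [[-0.998, -0.07, -0.005], [-0.07, 0.998, -0.003], [0.006, -0.003, -1.0]]
force: [0.2, 0.5, 0.4]
gripper_width: 0.087
finger_force: 0.0
t: 2.1
tcp_pos: [0.4324, 0.3148, 0.0723]
ee_rot: [[-0.998, -0.066, 0.001], [-0.066, 0.998, 0.001], [-0.001, 0.001, -1.0]]
force: [-0.2, -0.4, 0.0]
gripper_width: 0.0549
finger_force: 0.0
```

```bash
python3 -m jog '{"xyz":[[0,0,0],[0,0,0],[0,0,0],[0,0,0],[0,0,0]],"dr":[[0,0,0],[0,0,0],[0,0,0],[0,0,0],[0,0,0]],"claw":[1,1,1,1,1]}' && python3 -m jog '{"xyz":[[0,0,0],[0,0,0],[0,0,0],[0,0,0],[0,0,0]],"dr":[[0,0,0],[0,0,0],[0,0,0],[0,0,0],[0,0,0]],"claw":[1,1,1,1,1]}'
```

```text
t: 2.6
tcp_pos: [0.4321, 0.3144, 0.0716]
ee_rot: [[-0.998, -0.066, -0.0], [-0.066, 0.998, -0.0], [0.0, -0.0, -1.0]]
force: [0.5, -3.7, 3.2]
gripper_width: 0.0154
finger_force: 2.2
t: 3.1
tcp_pos: [0.4322, 0.3129, 0.0716]
ee_rot: [[-0.998, -0.066, -0.001], [-0.066, 0.998, -0.002], [0.001, -0.002, -1.0]]
force: [0.4, -5.3, 3.8]
gripper_width: 0.0122
finger_force: 30.0
```

```bash
python3 -m jog '{"xyz":[[0,0,0.02],[0,0,0.04],[0,0,0.05],[0,0,0.05],[0,0,0.01]],"dr":[[0,0,0],[0,0,0],[0,0,0],[0,0,0],[0,0,0]],"claw":[1,1,1,1,1]}' && python3 -m jog '{"xyz":[[0.01,-0.04,0],[0.02,-0.045,0],[0.02,-0.045,0],[0.02,-0.045,0],[0.02,-0.045,0]],"dr":[[0,0,-3],[0,0,-3],[0,0,-3],[0,0,-3],[0,0,-3]],"claw":[1,1,1,1,1]}' && python3 -m jog '{"xyz":[[0.01,-0.04,0],[0,0,0],[0,0,0],[0,0,0]],"dr":[[0,0,0],[0,0,0],[0,0,0],[0,0,0]],"claw":[1,1,1,1]}'
python3 - <<'E'
from h import *
save("wrist","w2");save("scene","s2");save("side","d2")
E
```

```text
t: 3.6
tcp_pos: [0.4346, 0.3179, 0.2481]
ee_rot: [[-0.998, -0.067, 0.009], [-0.067, 0.998, 0.009], [-0.01, 0.009, -1.0]]
force: [0.7, 0.4, -0.0]
gripper_width: 0.0118
finger_force: 30.0
t: 4.1
tcp_pos: [0.5227, 0.0938, 0.2414]
ee_rot: [[-0.981, 0.195, 0.001], [0.195, 0.981, 0.001], [-0.001, 0.001, -1.0]]
force: [1.4, -0.0, -0.0]
gripper_width: 0.0121
finger_force: 30.0
t: 4.5
tcp_pos: [0.5318, 0.0567, 0.2412]
ee_rot: [[-0.981, 0.192, -0.001], [0.192, 0.981, 0.001], [0.001, 0.001, -1.0]]
force: [0.2, 0.4, -0.6]
gripper_width: 0.0119
finger_force: 30.0
```

View pics/w2.png

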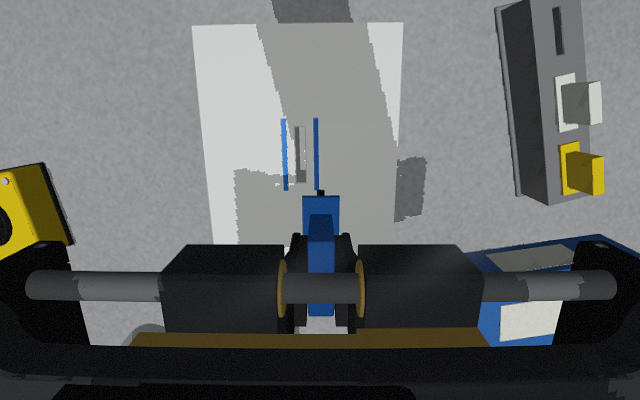

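The wrist view shows the slot at (300,154) between lines at columns 284 and 316, and the held holder's flange end at row 195, columns 303–340.

Run:
```python
from h import *
C=cam("wrist"); im=cv2.imread("pics/w2.png"); hsv=cv2.cvtColor(im,cv2.COLOR_BGR2HSV); g=im[:,:,2]
print("row140",g[140,275:325]);print("row165",g[165,275:325]);print("row178",g[178,275:325])
print("col298",g[120:190,298]);print("col303",g[120:190,303])
m=cv2.inRange(hsv,(100,120,40),(130,255,255))
for a,b in((275,291),(308,322)):
    ys,xs=np.nonzero(m[112:193,a:b]); xs=xs+a; ys=ys+112
    X=onz(C,np.c_[xs,ys],.130); w,v=np.linalg.eigh(np.cov(X[:,:2].T)); d=v[:,1]*np.sign(v[0,1])
    print("line",xs.min(),xs.max(),ys.min(),ys.max(),X.mean(0).round(4),np.degrees(np.arctan2(d[1],d[0])).round(2), onz(C,[(xs.mean(),ys.min()-.5),(xs.mean(),ys.max()+.5)],.13)[:,0])
print("flange",[(r,np.nonzero(m[r,295:350])[0][[0,-1]]+295) for r in range(193,234,4) if m[r,295:350].any()])
s=bot.observe(); print(s["tcp_pos"],np.array(s["ee_rot"])[:,:2])
zf=s["tcp_pos"][2]-.0076
print(onz(C,[(303,195.5),(339.5,195.5)],zf).round(4))
```

```text
row140 [205 205 205 205 205 212 141  75  67  67  60 143 207 208 205 206 200 208
 199 142 101  87  86  81 119 152 155 154 155 156 132 150 152 155 156 153
 156 160 108  36  21  28  19  96 157 155 155 154 155 154]
row165 [206 205 205 205 206 206 213 133  65  58  60  54 142 208 207 205 205 206
 206 201 183  99  85  83  82 138 155 154 154 155 145 137 153 154 153 153
 153 154 162  54  25  29  22  57 158 156 154 153 154 152]
row178 [153 153 154 153 152 154 156 161  83  30  27  24  16 159 157 152 155 154
 154 155 138 110  86  90  90  90  90  91  89  88  86 133 154 154 155 153
 154 154 161  74  21  21  26  16 160 154 152 153 154 152]
col298 [151 152 154 151 153 148 129  91  81  81  81  81  81  83  83  80  83  83
  81  84  81  83  84  83  82  82  84  85  83  81  84  85  85  85  87  86
  85  84  88  85  84  85  86  83  83  83  87  87  88  85  85  88  88  87
  86  88  89  90  90  89  90  85 119 140 152 151 151 151 151 151]
col303 [152 152 152 152 154 147 143 153 155 156 155 155 155 156 154 155 155 153
 154 155 155 155 155 155 153 154 155 154 154 153 151 152 153 154 152 154
 154 155 155 153 152 153 152 154 152 154 154 154 156 143  95  89  90  87
  89  88  91  89  89  91  89  88 118 141 154 151 151 153 151 151]
line 281 287 119 190 [0.4931 0.0334 0.13  ] -10.41 [0.46493369 0.52304272]
line 314 318 118 190 [0.4984 0.0589 0.13  ] -10.2 [0.46899406 0.52812449]
flange [(197, array([302, 339])), (201, array([302, 338])), (205, array([302, 338])), (209, array([303, 338])), (213, array([303, 338])), (217, array([303, 338])), (221, array([303, 338])), (225, array([303, 338])), (229, array([303, 338])), (233, array([303, 338]))]
[0.53183112 0.05649404 0.24151326] [[-9.81581827e-01  1.91042098e-01]
 [ 1.91041938e-01  9.81581645e-01]
 [ 3.06822620e-04  6.25011403e-04]]
[[0.5029 0.0525 0.2339]
 [0.5065 0.0714 0.2339]]
```

```bash
python3 -m jog '{"xyz":[[-0.02,-0.006,0],[-0.0163,-0.0043,0],[0,0,-0.025],[0,0,-0.022],[0,0,0]],"dr":[[0,0,0.4],[0,0,0],[0,0,0],[0,0,0],[0,0,0]],"claw":[1,1,1,1,1]}' && python3 -m jog '{"xyz":[[0,0,0],[0,0,0]],"dr":[[0,0,0],[0,0,0]],"claw":[1,1]}'
python3 - <<'E'
from h import *
P=[]
for n,(a,b,c,d) in dict(scene=(325,130,425,205),side=(305,170,405,245)).items():
    C,im=save(n,n+"3"); P.append(cv2.resize(im[b:d,a:c,::-1],None,fx=7,fy=7,interpolation=cv2.INTER_CUBIC)[:290*2])
C,im=save("wrist","w3"); 
cv2.imwrite("pics/c3.png",np.vstack([cv2.resize(p,(400,300)) for p in P]) if 0 else np.hstack([cv2.resize(p,(400,300)) for p in P]))
E
```

```text
t: 5.15
tcp_pos: [0.4935, 0.0451, 0.1924]
ee_rot: [[-0.983, 0.185, -0.006], [0.185, 0.983, -0.001], [0.005, -0.002, -1.0]]
force: [-0.8, 0.7, 0.0]
gripper_width: 0.0117
finger_force: 30.0
t: 5.35
tcp_pos: [0.4968, 0.0449, 0.1958]
ee_rot: [[-0.982, 0.187, 0.002], [0.187, 0.982, 0.001], [-0.002, 0.001, -1.0]]
force: [0.3, -0.3, -0.1]
gripper_width: 0.0117
finger_force: 30.0
```

View pics/c3.png

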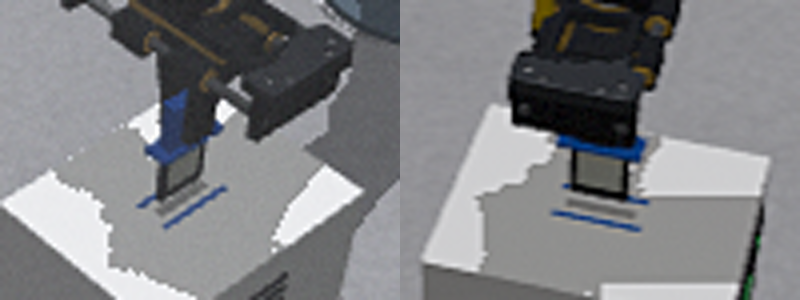

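View pics/w3.png

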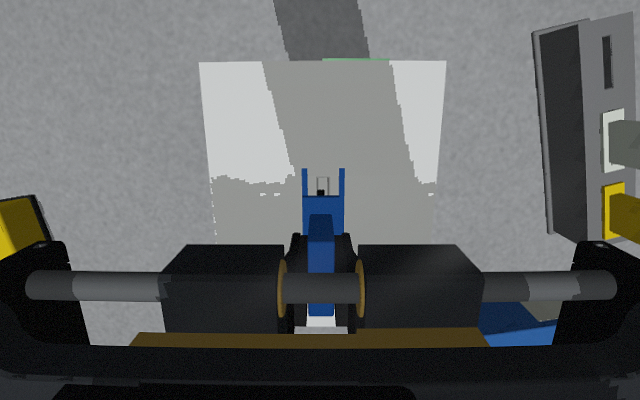

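The wrist view shows the slot's far end at about columns 316–329 between lines at 305 and 342, with the dark blade inside those columns; side and scene show the blade just above the slot, between the lines.

Run:
```python
from h import *
C=cam("wrist"); im=cv2.imread("pics/w3.png");
for r in (172,178,182,186,190,192,194): print(r,im[r,300:348,2])
print(im[165:200,322,2], im[165:200,315:318,2].T)
hsv=cv2.cvtColor(im,cv2.COLOR_BGR2HSV); m=cv2.inRange(hsv,(100,120,40),(130,255,255))
L=[]
for a,b in((298,312),(335,350)):
    ys,xs=np.nonzero(m[165:194,a:b]); X=onz(C,np.c_[xs+a,ys+165],.13); 
    f=np.polyfit(X[:,0],X[:,1],1); L.append(np.polyval(f,.475)); print("start x",onz(C,[(xs.mean()+a,ys.min()+164.5)],.13).round(4),np.degrees(np.arctan(f[0])))
s=bot.observe(); p=s["tcp_pos"]; print(p,np.array(s["ee_rot"])[:,0]); 
print("mid y at x=.475",np.mean(L)," tcp axis there", p[1]+(0.475-p[0])*np.array(s["ee_rot"])[1,0]/np.array(s["ee_rot"])[0,0])
z=p[2]-.0576; u=proj(C,[p+np.array([0,0,-.0576])-.02*np.array([.982,-.187,0])+o*np.array([.187,.982,0]) for o in(-.0025,.0025)]); print("blade end expected",u)
```

```text
172 [150 103  33  24  26  30  18 122 148 149 149 147 148 147 146 147 147 149
 145 148 146 147 146 147 147 146 148 147 146 148 147 147 147 148 146 145
 148 148 155  47  21  28  23  23  52 151 147 146]
178 [151 131  43  27  23  22  21  87 153 151 148 149 148 148 150 153 126 103
 132 148 149 147 147 148 148 150 151 105  95 127 143 149 148 148 147 146
 147 152 127  38  24  25  19  20  88 152 150 149]
182 [151 131  40  23  26  28  22  87 151 151 148 147 148 148 147 151 126 100
 132 148 148 148 149 148 149 150 151 122  97 126 145 150 149 146 149 149
 149 151 129  40  22  25  22  21  89 151 148 146]
186 [151 154  53  18  25  21  16  88 150 150 148 148 148 149 149 151 127 103
 133 149 151 148 148 150 148 150 151 121  96 127 144 151 148 147 148 150
 148 151 130  39  18  21  23  19  91 151 148 149]
190 [150 155  50  23  29  14  17  51 153 151 148 148 147 149 150 151 140  41
  20  24  22  38  21  15  89 149 152 121  97 126 144 148 147 151 148 146
 149 150 126  35  22  18  18  19  90 151 149 148]
192 [150 158  49  25  17  28  17  51 153 150 147 148 148 149 149 152 113  26
   9  11  14  16   8   
[... 507 characters left out ...]
2 150 151
  150 149 151 151 150 151 150 151 152 152 151 157  97  20  17  26  28]
 [148 146 146 146 149 147 148 147 147 147 149 139 124 126 127 128 125 126
  125 126 126 127 126 132 135 140 114 113 112 118  87  18  19  28  18]
 [146 146 148 148 147 148 146 149 148 146 147 141 128 103 100 101 102 100
  102 101 101 103 101 105  79  41  23  26  32  27  20  10  13  28  16]]
start x [[0.4642 0.0389 0.13  ]] -9.746966150058086
start x [[0.4683 0.0642 0.13  ]] -10.641391854503981
[0.49651001 0.04452001 0.19561839] [-0.98234716  0.18705924 -0.00170309]
mid y at x=.475 0.049924378160667214  tcp axis there 0.04861595821672225
blade end expected [[317.14627503 186.37631617]
 [324.53584219 186.38537362]]
```

```bash
python3 -m jog '{"xyz":[[-0.0008,0.0017,0],[0,0,-0.003],[0,0,0],[0,0,0]],"dr":[[0,0,0.3],[0,0,0],[0,0,0],[0,0,0]],"claw":[1,1,1,1]}'
python3 - <<'E'
from h import *
C,im=save("wrist","w4")
for r in (174,176,180,186,190,192,194): print(r,im[r,300:348,0])
print(im[165:200,321,0])
E
```

```text
t: 5.9
tcp_pos: [0.495, 0.046, 0.1915]
ee_rot: [[-0.983, 0.182, -0.0], [0.182, 0.983, -0.0], [0.0, -0.0, -1.0]]
force: [0.3, 0.3, -0.5]
gripper_width: 0.0119
finger_force: 30.0
174 [ 50  20  23  20  13  14 149 151 148 148 146 147 145 147 145 147 146 146
 145 147 148 146 145 147 147 147 145 146 145 147 147 146 146 146 145 145
 147 154  46  22  24  26  15  15 153 147 147 144]
176 [ 50  13  26  26  26  14 151 148 146 147 148 146 147 147 144 146 146 147
 146 147 146 147 147 147 146 147 147 146 146 146 148 146 147 145 145 147
 147 154  45  22  22  26  25  13 152 148 146 146]
180 [ 71  24  25  29  25  13 154 151 149 148 148 147 147 147 148 146 144 145
 144 142 145 141 143 143 145 144 145 146 144 148 148 149 147 149 148 149
 147 157  48  24  27  20  20  53 153 150 147 147]
186 [ 73  27  26  24  22  10 154 152 146 148 147 147 149 147 144 126  88 133
 149 147 148 149 148 147 148 150 119  95 126 144 149 148 148 148 147 148
 150 158  47  20  18  23  20  52 151 149 148 146]
190 [100  32  21  23  24  16 123 152 149 148 147 148 146 148 145 128  99  33
  32  21  17  35  24  18  88 150 121  94 129 143 147 149 148 149 149 149
 151 131  42  22  20  25  21  50 150 149 148 148]
192 [100  34  27  27  26   8 124 151 150 149 147 148 148 149 143 130  83  16
   3  15   6  21  11   9  82 155 123  94 126 144 149 149 147 147 148 148
 150 127  38  20  22  24  23  85 149 149 146 146]
194 [ 98  31  26  21  27  21 127 155 155 153 154 154 154 155 149 132  87  22
   5   8   9   4  16   0  87 160 130  99 135 150 155 156 155 155 155 155
 158 131  44  25  21  24  21  88 151 149 147 147]
[145 147 145 146 145 146 146 145 147 146 147 147 147 146 147 141 129 148
 148 147 150 149 148 155 126  35   2  21   1   4   4  18  17  26  22]
```

```bash
python3 -m jog '{"xyz":[[0.0001,0.0006,0],[0,0,-0.005],[0,0,-0.005],[0,0,-0.003],[0,0,0]],"dr":[[0,0,0],[0,0,0],[0,0,0],[0,0,0],[0,0,0]],"claw":[1,1,1,1,1]}'
```

```text
t: 6.45
tcp_pos: [0.4946, 0.0465, 0.1779]
ee_rot: [[-0.983, 0.182, -0.002], [0.182, 0.983, -0.0], [0.001, -0.001, -1.0]]
force: [0.3, 0.1, 0.1]
gripper_width: 0.0116
finger_force: 30.0
```

```bash
python3 -m jog '{"xyz":[[0,0,-0.01],[0,0,-0.01],[0,0,-0.008],[0,0,0],[0,0,0]],"dr":[[0,0,0],[0,0,0],[0,0,0],[0,0,0],[0,0,0]],"claw":[1,1,1,1,1]}' && python3 -m jog '{"xyz":[[0,0,-0.003],[0,0,-0.002],[0,0,0]],"dr":[[0,0,0],[0,0,0],[0,0,0]],"claw":[1,1,1]}'
```

```text
t: 6.95
tcp_pos: [0.495, 0.0466, 0.1503]
ee_rot: [[-0.983, 0.182, -0.001], [0.182, 0.983, -0.0], [0.001, -0.0, -1.0]]
force: [-0.5, -0.4, -0.3]
gripper_width: 0.0121
finger_force: 30.0
t: 7.25
tcp_pos: [0.4951, 0.0466, 0.1456]
ee_rot: [[-0.983, 0.182, -0.0], [0.182, 0.983, 0.0], [0.0, 0.0, -1.0]]
force: [0.2, 0.4, 0.6]
gripper_width: 0.0115
finger_force: 30.0
```

Home should be at a TCP z of about 0.1416.

```bash
python3 -m jog '{"xyz":[[0,0,-0.002],[0,0,-0.001],[0,0,0]],"dr":[[0,0,0],[0,0,0],[0,0,0]],"claw":[1,1,1]}' && python3 -m jog '{"xyz":[[0,0,-0.001],[0,0,0],[0,0,0]],"dr":[[0,0,0],[0,0,0],[0,0,0]],"claw":[1,1,1]}'
```

```text
t: 7.55
tcp_pos: [0.495, 0.0466, 0.1425]
ee_rot: [[-0.983, 0.182, -0.0], [0.182, 0.983, 0.0], [0.0, 0.0, -1.0]]
force: [0.2, 0.5, -0.9]
gripper_width: 0.0121
finger_force: 30.0
t: 7.85
tcp_pos: [0.4951, 0.0466, 0.1417]
ee_rot: [[-0.983, 0.182, -0.0], [0.182, 0.983, 0.0], [0.0, 0.0, -1.0]]
force: [0.7, 0.5, -0.4]
gripper_width: 0.0118
finger_force: 30.0
```

```bash
python3 -m jog '{"xyz":[[0,0,-0.001],[0,0,0],[0,0,0]],"dr":[[0,0,0],[0,0,0],[0,0,0]],"claw":[1,1,1]}'; python3 -m jog '{"xyz":[[0,0,0],[0,0,0],[0,0,0],[0,0,0],[0,0,0]],"dr":[[0,0,0],[0,0,0],[0,0,0],[0,0,0],[0,0,0]],"claw":[-0.3,-0.3,-0.3,-0.3,-0.3]}'
```

```text
t: 8.15
tcp_pos: [0.4952, 0.0466, 0.1415]
ee_rot: [[-0.983, 0.182, 0.0], [0.182, 0.983, 0.0], [-0.0, 0.0, -1.0]]
force: [-1.4, 0.1, 5.3]
gripper_width: 0.0115
finger_force: 30.0
t: 8.65
tcp_pos: [0.4951, 0.0466, 0.1405]
ee_rot: [[-0.983, 0.182, -0.0], [0.182, 0.983, 0.0], [0.0, -0.0, -1.0]]
force: [-0.0, 0.1, 0.5]
gripper_width: 0.0436
finger_force: 0.0
```

```bash
python3 -m jog '{"xyz":[[0,0,0.02],[0,0,0.04],[0,0,0.04],[0.01,-0.04,0],[0.01,-0.045,0]],"dr":[[0,0,0],[0,0,0],[0,0,0],[0,0,0],[0,0,0]],"claw":[-0.3,-0.3,-0.3,0,1]}' && python3 -m jog '{"xyz":[[0.01,-0.045,0],[0.01,-0.045,0],[0.01,-0.045,0],[0.01,-0.045,0],[0.01,-0.045,0]],"dr":[[0,0,0],[0,0,0],[0,0,0],[0,0,0],[0,0,0]],"claw":[1,1,1,1,1]}' && python3 -m jog '{"xyz":[[0,-0.045,0],[0,-0.035,0],[0,0,0],[0,0,0],[0,0,0]],"dr":[[0,0,0],[0,0,0],[0,0,0],[0,0,0],[0,0,0]],"claw":[1,1,1,1,1]}'
python3 - <<'E'
from h import *
save("side","d5");C,im=save("wrist","w5");C2,im2=save("scene","s5")
a=im[:,:,::-1]; b=im2[130:230,300:460,::-1]
cv2.imwrite("pics/c5.png",np.vstack([cv2.resize(a,(480,300)),cv2.resize(b,(480,300),interpolation=cv2.INTER_CUBIC)]))
E
```

```text
t: 9.15
tcp_pos: [0.5164, -0.0375, 0.2424]
ee_rot: [[-0.984, 0.177, 0.004], [0.177, 0.984, 0.001], [-0.004, 0.002, -1.0]]
force: [0.7, -0.1, -1.1]
gripper_width: 0.0472
finger_force: 0.0
t: 9.65
tcp_pos: [0.5653, -0.265, 0.2406]
ee_rot: [[-0.983, 0.182, -0.0], [0.182, 0.983, 0.0], [0.0, 0.0, -1.0]]
force: [0.5, -0.3, -0.1]
gripper_width: 0.0084
finger_force: 0.0
t: 10.15
tcp_pos: [0.5657, -0.3415, 0.2403]
ee_rot: [[-0.984, 0.18, -0.0], [0.18, 0.984, 0.002], [0.0, 0.002, -1.0]]
force: [0.2, 0.5, 0.3]
gripper_width: 0.0007
finger_force: 0.0
```

View pics/c5.png

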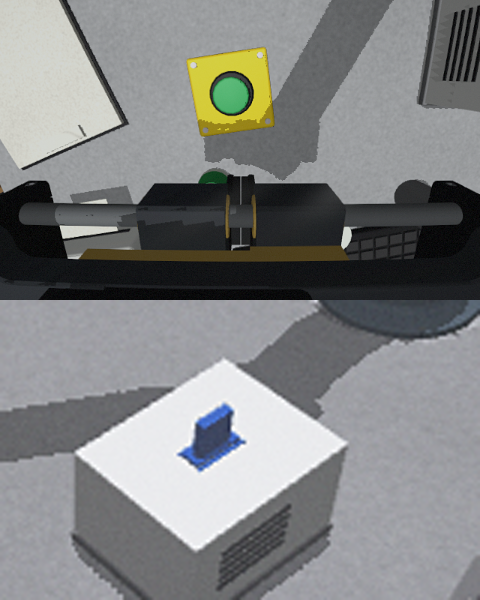

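The holder sits flat on the reader top; the green cap shows at about (308,125) in the full-size wrist picture.

Run:
```python
from h import *
C=cam("wrist"); im=cv2.imread("pics/w5.png"); hsv=cv2.cvtColor(im,cv2.COLOR_BGR2HSV)
m=cv2.inRange(hsv[70:165,260:360],(50,80,110),(85,255,255)); c=max(cv2.findContours(m,0,2)[0],key=cv2.contourArea)+np.array([260,70])
e=cv2.fitEllipse(c); print(e, onz(C,[e[0]],.087).round(4)); x,y,w,h=cv2.boundingRect(c); print(onz(C,[(x-.5,e[0][1]),(x+w-.5,e[0][1])],.087).round(4)); print(bot.observe()["tcp_pos"])
C=cam("scene"); print("spray top",onz(C,[(220,145)],.135))
```

```text
((307.06768798828125, 126.71632385253906), (46.65556716918945, 47.425418853759766), 166.37098693847656) [[ 0.5114 -0.3446  0.087 ]]
[[ 0.5075 -0.3662  0.087 ]
 [ 0.5154 -0.3223  0.087 ]]
[ 0.56579789 -0.34159011  0.2407716 ]
spray top [[ 0.65903408 -0.38813811  0.135     ]]
```

```bash
python3 -m jog '{"xyz":[[-0.03,-0.003,-0.04],[-0.0244,0,-0.04],[0,0,-0.04],[0,0,-0.02],[0,0,0]],"dr":[[0,0,0],[0,0,0],[0,0,0],[0,0,0],[0,0,0]],"claw":[1,1,1,1,1]}' && python3 -m jog '{"xyz":[[0,0,-0.004],[0,0,-0.003],[0,0,0],[0,0,0]],"dr":[[0,0,0],[0,0,0],[0,0,0],[0,0,0]],"claw":[1,1,1,1]}'
```

```text
t: 10.8
tcp_pos: [0.5092, -0.3439, 0.0978]
ee_rot: [[-0.984, 0.181, -0.005], [0.181, 0.984, 0.004], [0.006, 0.003, -1.0]]
force: [0.1, -0.2, 0.4]
gripper_width: 0.0006
finger_force: 0.0
t: 11.2
tcp_pos: [0.5114, -0.3466, 0.0947]
ee_rot: [[-0.983, 0.182, 0.002], [0.182, 0.983, -0.001], [-0.002, -0.0, -1.0]]
force: [-0.0, -0.2, 0.1]
gripper_width: 0.0001
finger_force: 0.0
```

```bash
python3 -m jog '{"xyz":[[0,0,-0.004],[0,0,-0.004],[0,0,-0.002],[0,0,0],[0,0,0]],"dr":[[0,0,0],[0,0,0],[0,0,0],[0,0,0],[0,0,0]],"claw":[1,1,1,1,1]}'
```

```text
t: 11.7
tcp_pos: [0.5112, -0.3467, 0.0842]
ee_rot: [[-0.983, 0.182, 0.001], [0.182, 0.983, -0.0], [-0.001, -0.0, -1.0]]
force: [0.1, -1.0, 4.1]
gripper_width: 0.0004
finger_force: 2.2
```

```bash
python3 -m jog '{"xyz":[[0,0,-0.003],[0,0,-0.002],[0,0,-0.002],[0,0,0],[0,0,0]],"dr":[[0,0,0],[0,0,0],[0,0,0],[0,0,0],[0,0,0]],"claw":[1,1,1,1,1]}' && python3 -m jog '{"xyz":[[0,0,0],[0,0,0],[0,0,0],[0,0,0],[0,0,0]],"dr":[[0,0,0],[0,0,0],[0,0,0],[0,0,0],[0,0,0]],"claw":[1,1,1,1,1]}'
python3 - <<'E'
from h import *
P=[]
for n,(a,b,c,d) in dict(scene=(240,125,300,175),side=(325,135,385,185)).items():
    C,im=save(n,n+"6"); P.append(cv2.resize(im[b:d,a:c,::-1],(390,325),interpolation=cv2.INTER_CUBIC))
cv2.imwrite("pics/c6.png",np.hstack(P))
E
```

```text
t: 12.2
tcp_pos: [0.5112, -0.3466, 0.0773]
ee_rot: [[-0.983, 0.182, 0.001], [0.182, 0.983, -0.0], [-0.001, -0.0, -1.0]]
force: [-0.4, 0.8, 6.4]
gripper_width: 0.0006
finger_force: 3.0
t: 12.7
tcp_pos: [0.5112, -0.3467, 0.0774]
ee_rot: [[-0.983, 0.182, 0.001], [0.182, 0.983, -0.0], [-0.001, -0.0, -1.0]]
force: [-0.6, 0.2, 6.3]
gripper_width: 0.0007
finger_force: 3.0
```

View pics/c6.png

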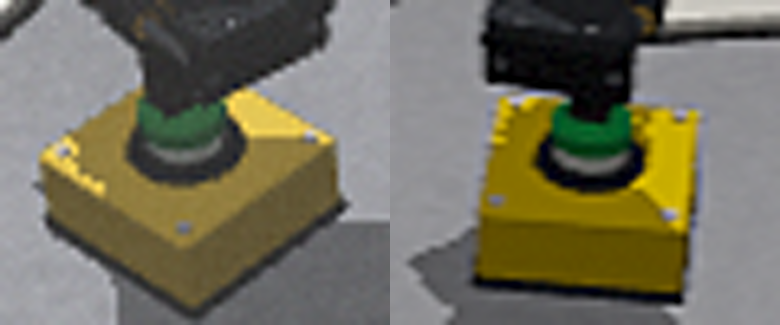

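Both views show the fingers on the cap with the white stem visible and no orange. The force is 6.3 N at 9.6 mm depth, which agrees with half way.

```bash
python3 -c "
from plant import bot
print(bot.hand_in())"
```

```text
the job is handed in; nothing more can be done
None
```

The blue plate holder is fully home in the reader slot and released, and I handed the job in at about 12.8 s with the plunger held half way down (about 9.6 mm, 6.3 N); the judge's verdict was not shown.

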